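# Press the lids home and draw the vacuum

## Task

Get the two food boxes on the vacuum station sealed: press both ends of each lid down, firmly but not brutally, until the whole lid is fully home on its gasket. Then pull the pump lever down to the bottom of its stroke and ease it slowly all the way back up to rest, never letting it fly up. Leave everything else on the counter where it is.

Things in the scene. Friction and masses are not known exactly. Their poses are not given: they have to be found in the camera images.
- station: vacuum sealing station, fixed: white deck 260 (x) by 400 (y) by 30 mm high, two steel food boxes side by side locked in its docks and, towards its +y end, the hand-lever pump between two steel cheeks 180 mm high. Origin: centre of its underside, on the table; its -x side faces the robot more or less, +y points to the pump's end
- pump_lever (a joint): turn of the pump lever in rad: 0 is its sprung rest position (arm 35 degrees above level), 0.87 the bottom of its stroke (about 15 degrees below level). A spring pushes it up all the time; on the handle it takes 4 to 13 N, more towards the bottom. Let go, it flies up
- handle_grip (a point): point on the axis of the lever's handle, a round black bar 22 mm thick and 105 mm long, level along the station's y, sticking out to +y from the end of the lever's arm. The point lies 62 mm from the arm and 37 mm from the bar's free end: room to push it down from above, or to pinch it with fingers on its -x and +x sides (it turns between them)
- lever_hinge (a point): fixed point on the lever's hinge axis (parallel to the station's y, 150 mm above the table), level with handle_grip along y. handle_grip swings about it at a radius of 160 mm, on its -x side, from 92 mm above it at rest down to 41 mm below it
- box_a: steel food box 170 (x) by 106 (y) by 85 mm high with a grey lid, fixed in one of the deck's two docks (box_b has the other; they swap). Origin: centre of its underside, 30 mm above the table; near end (-x) towards the robot. Lid: plate 178 by 114 by 14 mm with a low black valve (32 mm across, 6 mm high) in the middle. Over 45 N on lid or box damages it
- press_a_near (a point): place to press: upper face of box_a's lid at its near (-x) end, on the middle line, 22 mm from the end's edge. The lid closes on a hidden gasket whose thickness differs from run to run: fully home, this point lies 99 to 107 mm above the box's origin; where exactly can only be felt
- lid_a_near (a joint): how far the near end of box_a's lid stands up, in rad about the other end (170 mm away): 0 is fully home; starts anywhere from about 0 to 0.11 (19 mm up). Each end goes down by itself under a push of 7 to 13 N at its press point, stays where it is left, and stops hard when home; 16 to 25 N there makes sure
- press_a_far (a point): place to press: upper face of box_a's lid at its far (+x) end, on the middle line, 22 mm from the end's edge. The lid closes on a hidden gasket whose thickness differs from run to run: fully home, this point lies 99 to 107 mm above the box's origin; where exactly can only be felt
- lid_a_far (a joint): how far the far end of box_a's lid stands up, in rad about the other end (170 mm away): 0 is fully home; starts anywhere from about 0 to 0.11 (19 mm up). Each end goes down by itself under a push of 7 to 13 N at its press point, stays where it is left, and stops hard when home; 16 to 25 N there makes sure
- box_b: steel food box 170 (x) by 106 (y) by 85 mm high with a grey lid, fixed in one of the deck's two docks (box_a has the other; they swap). Origin: centre of its underside, 30 mm above the table; near end (-x) towards the robot. Lid: plate 178 by 114 by 14 mm with a low black valve (32 mm across, 6 mm high) in the middle. Over 45 N on lid or box damages it
- press_b_near (a point): place to press: upper face of box_b's lid at its near (-x) end, on the middle line, 22 mm from the end's edge. The lid closes on a hidden gasket whose thickness differs from run to run: fully home, this point lies 99 to 107 mm above the box's origin; where exactly can only be felt
- lid_b_near (a joint): how far the near end of box_b's lid stands up, in rad about the other end (170 mm away): 0 is fully home; starts anywhere from about 0 to 0.11 (19 mm up). Each end goes down by itself under a push of 7 to 13 N at its press point, stays where it is left, and stops hard when home; 16 to 25 N there makes sure
- press_b_far (a point): place to press: upper face of box_b's lid at its far (+x) end, on the middle line, 22 mm from the end's edge. The lid closes on a hidden gasket whose thickness differs from run to run: fully home, this point lies 99 to 107 mm above the box's origin; where exactly can only be felt
- lid_b_far (a joint): how far the far end of box_b's lid stands up, in rad about the other end (170 mm away): 0 is fully home; starts anywhere from about 0 to 0.11 (19 mm up). Each end goes down by itself under a push of 7 to 13 N at its press point, stays where it is left, and stops hard when home; 16 to 25 N there makes sure
- shaker: glass shaker 40 mm wide, 60 mm high, standing on the deck in front of the pump; a bystander, loose; origin at the centre of its underside
- mug: white mug 80 mm wide, 90 mm high, standing beside the station, at its -y side; a bystander, loose; origin at the centre of its underside
- spoon: wooden spoon 200 mm long, lying on the table in front of the station; a bystander, loose; origin at the centre of its underside
- spice_jar: jar 56 mm wide, 90 mm high, standing behind the station; a bystander, loose; origin at the centre of its underside
- spare_lid: smaller spare grey lid 130 by 100 mm, lying on the table to the left; a bystander, loose; origin at the centre of its underside
- pepper_mill: dark wooden pepper mill 155 mm high, to the left; a bystander, loose; origin at the centre of its underside
- bowl: blue bowl 150 mm wide, 60 mm high, to the right; a bystander, loose; origin at the centre of its underside

How it is judged:
By the outcome, as a careful person would: the job done as asked, in the order asked, and still so for the second after the job is handed in, with the robot touching nothing.
It also fails if it takes over 67 s, if anything falls off the work surface, if the arm or the gripper's body presses on something with over 40 N, if the wrist force passes 120 N, or if a joint passes its speed limit or range.

## Robot

A 6-joint arm with a two-finger parallel gripper is mounted at the origin on the work surface. World frame = base frame: x ahead of the robot, y to its left, z up, the work surface at z = 0. Lengths are in m, angles in degrees, forces in N, time in s.
With the tool pointing down it reaches from about 0.325 to 0.75 m from the base axis. Payload 7.6 kg.
Tool frame: the origin (TCP) lies midway between the tips of the shut fingers; the grasp point (between the pads) lies 19 mm behind it; z points along the fingers, x is the direction in which the jaws open and shut, and the axes are right-handed (so a half turn about z gives the same grasp; the last joint's range is limited). The gripper opens to 85 mm and grips with 20 to 120 N. Pads are 22 mm wide; open, the fingers measure 114 mm over their backs; the gripper's body (76 mm by 85 mm) begins 54 mm behind the grasp point. The pads swing forward as they close: fully open they stand 13 mm farther back than shut.
Start: joints at [65.644, 2.991, 80.254, -0, 96.75, -4.028], TCP at [0.182, 0.492, 0.231] pointing down, gripper open.
Joint ranges: [-166.34, 166.34], [-52.06, 124.39], [6.96, 135.62], [-60.46, 240.46], [14.63, 156.25], [-167.68, 167.68]. Speed limits (degrees/s): [147.25, 147.25, 172.46, 180, 180, 180].

## Interface

Orientations are given as a 3x3 rotation matrix whose columns are the frame's x, y, z axes.
In Python, from workcell import * gives the robot as it stands.
- The arm moves only by the shell command python3 -m handwheel 'ROWS' [OPENING] [FORCE]. ROWS is JSON, a list of rows, each a list of 6 numbers: the shift along the world's x, y, z in units of 50 mm (1.0 is 50 mm), then the turn, a rotation vector about the world's x, y, z in units of 6 degrees (1.0 is 6 degrees). A call has 1 to 20 rows; each row is the pose to reach, as a shift and turn from the pose commanded when the call began; what a row does not reach only later rows make up. A row lasts 1/8 s, in which the tool goes at most 62.5 mm and 10.7 degrees, less where a joint would pass 70% of its speed; a pose out of reach is approached as far as the arm can. A call with a gripper value outside its range is refused whole. OPENING is the closure, from -1 (fully open) to 1 (shut), set as the call begins (- or left out, the last holds). The fingers move at their own pace and stop on an object; FORCE is the grip in N (left out, the last holds). Time passes only in rows, so rows that repeat a pose let the fingers close. It gives the time, the measured TCP pose, the force and the opening at its end, in the units of the state.
- sense(): the state, without advancing time (a new reading comes with each control period).
- snapshot(name): name is "scene" or "side" or "wrist"; returns the picture (400x640x3 uint8, red, green, blue); there is no depth.
- camera_model(name): a dict with "intrinsics" (3x3 intrinsics, pixels), "rvec" (rotation vector, rad) and "tvec" (3), from world to camera coordinates, as OpenCV has them. Camera axes: x right, y down, z forward; pixel columns grow to the right and rows downward; lengths in m; the calibration is good to about 2 mm. A picture is of the moment at which its call begins: read the wrist's pose just before it. camera_model takes no time and is no camera call; for the wrist camera it gives the pose at the moment of the call.
- close_job(): hands the job in, once; it reports no verdict.
The state is a dict: "t": time; "joint_positions": joint angles; "dq": joint speeds; "effort": joint torques, N m; "position": TCP position; "tool_rot": TCP orientation; "wrist_force": force on the tool from outside, world axes, zero at the start; "ft_torque": the same for the moment, N m; "grip_width": opening from 0.0 (shut) to 1.0 (fully open).
Only numpy, scipy, OpenCV 4.12 (cv2) and the standard library are available. Lean on these libraries where they do the work, as an engineer would, in place of code of your own. Each camera call takes 0.05 s, during which the arm holds its last target. There are 200 camera calls.

## Working session

There is one attempt and no reset: what is moved stays moved. The work goes in short steps, Python scripts to look and compute and a shell command to move; the robot and the scene stay as the last step left them, time stands still between calls to the robot, and variables do not carry over. Pictures are saved under pics/ and viewed, about 8 in all and at most 12, crops included, and the job is handed in when it is done.

```bash
mkdir -p pics; ls; python3 - <<'E'
from workcell import *
import cv2
s=sense();print({k:(v if not hasattr(v,'round') else v) for k,v in s.items()})
for n in("scene","side"):
    cv2.imwrite(f"pics/{n}0.png",cv2.cvtColor(snapshot(n),cv2.COLOR_RGB2BGR));print(camera_model(n))
E
```

```text
pics
{'t': 0.0, 'joint_positions': array([ 6.56441312e+01,  3.02971758e+00,  8.03150215e+01,  2.99530337e-03,
        9.67488437e+01, -4.02777076e+00]), 'dq': array([ 0.06457356,  0.12133958, -0.06565404, -0.01573098, -0.04486624,
        0.02682788]), 'effort': array([ 1.57276798e-03, -3.81669545e+01, -3.60200894e+01,  7.18135720e-05,
        6.01719410e-03, -6.49996792e-06]), 'position': array([0.18221976, 0.49203596, 0.23043196]), 'tool_rot': array([[ 3.47389247e-01,  9.37720743e-01, -7.20884164e-04],
       [ 9.37719611e-01, -3.47389955e-01, -1.46655369e-03],
       [-1.62564573e-03, -1.66522235e-04, -9.99998665e-01]]), 'wrist_force': array([ 0.27005121, -0.34287786, -1.06724341]), 'ft_torque': array([ 0.02070305, -0.03268177,  0.00275442]), 'grip_width': 1.0030501822119626}
{'intrinsics': array([[486.61779204,   0.        , 329.74987124],
       [  0.        , 486.61779204, 192.17370298],
       [  0.        ,   0.        ,   1.        ]]), 'rvec': array([ 2.42256605,  0.78612559, -0.26195678]), 'tvec': array([-0.46161203, -0.16645547,  1.72764988])}
{'intrinsics': array([[447.34958495,   0.        , 317.27291488],
       [  0.        , 447.34958495, 196.00067194],
       [  0.        ,   0.        ,   1.        ]]), 'rvec': array([ 2.1308924, -0.731041 ,  0.3728692]), 'tvec': array([-0.42266327,  0.34515289,  0.90869486])}
```

View pics/scene0.png

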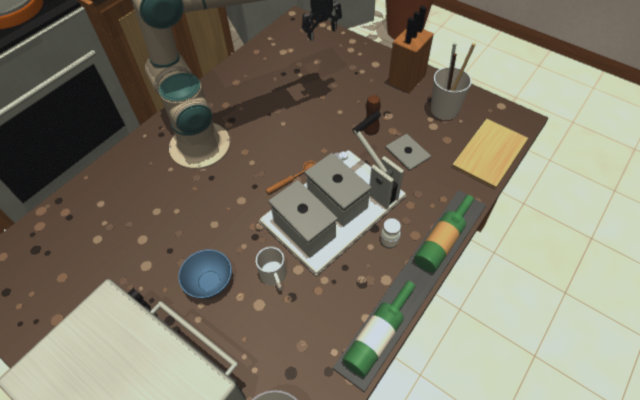

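View pics/side0.png

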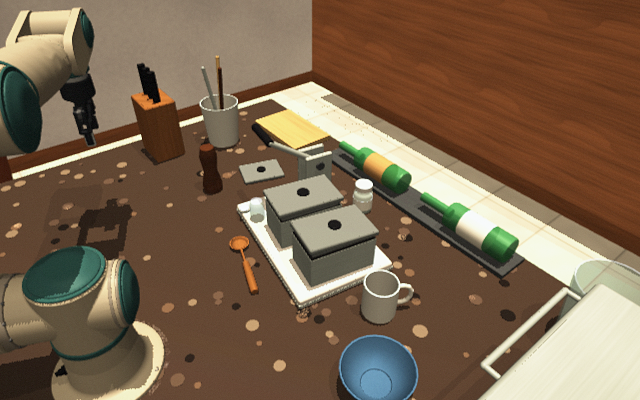

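The scene view shows the station, with its deck corners near (262,220), (318,270) and (405,195). The valves are at about (303,208) and (338,178), and the handle at about (367,122). The side view shows the valves at (303,192) and (334,225), and the handle at about (263,135). I'll enlarge both crops for exact pixels.

```bash
python3 - <<'E'
import cv2,numpy as np
a=cv2.imread("pics/scene0.png")[105:280,250:415]; b=cv2.imread("pics/side0.png")[105:310,225:400]
a=cv2.resize(a,None,fx=4.6,fy=3.4,interpolation=cv2.INTER_CUBIC) if 0 else cv2.resize(a,None,fx=3.4,fy=3.4,interpolation=cv2.INTER_CUBIC)
cv2.imwrite("pics/a.png",a)
b=cv2.resize(b,None,fx=2.9,fy=2.9,interpolation=cv2.INTER_CUBIC);cv2.imwrite("pics/b.png",b)
E
```

```text
(no output)
```

View pics/a.png

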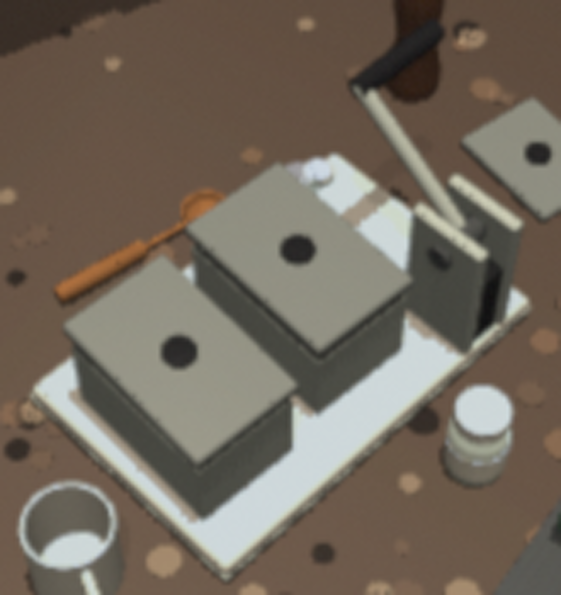

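View pics/b.png

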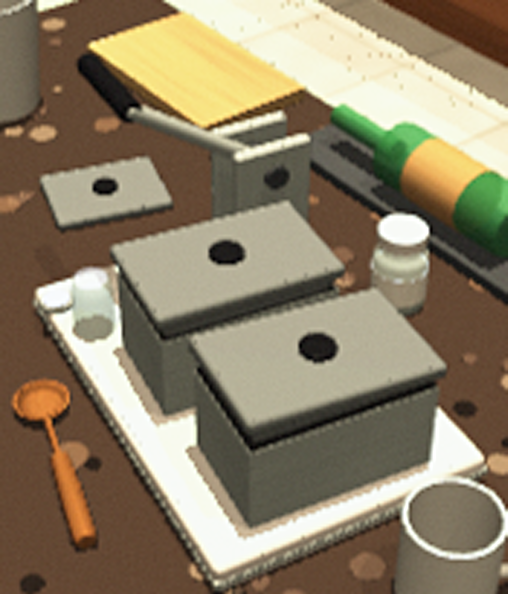

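The crops give these points: deck corners, both valves, the lid corners and the handle ends (arm side and free end). Next I'll triangulate them.

```bash
cat > h.py <<'E'
import numpy as np,cv2
from workcell import *
def cam(n):
    c=camera_model(n);R=cv2.Rodrigues(np.array(c["rvec"]))[0];return c["intrinsics"],R,np.array(c["tvec"])
def ray(n,p):
    K,R,t=cam(n);d=R.T@np.linalg.solve(K,[p[0],p[1],1]);return -R.T@t,d/np.linalg.norm(d)
def plane(n,p,z):
    o,d=ray(n,p);return o+d*(z-o[2])/d[2]
def tri(p,q,n="scene",m="side"):
    a,u=ray(n,p);b,v=ray(m,q)
    s=np.linalg.lstsq(np.c_[u,-v],b-a,rcond=None)[0]
    P,Q=a+s[0]*u,b+s[1]*v;return (P+Q)/2,np.linalg.norm(P-Q)
E
python3 - <<'E'
from h import *
np.set_printoptions(precision=4,suppress=True)
A=lambda x,y:(x/3.4+250-.35,y/3.4+105-.35)
B=lambda x,y:(x/2.9+225-.33,y/2.9+105-.33)
print("deck scene");sc=[plane("scene",A(*p),.03) for p in[(35,388),(228,572),(528,303),(338,155)]];print(np.array(sc))
print("deck side");sd=[plane("side",B(*p),.03) for p in[(215,578),(484,462),(38,297)]];print(np.array(sd))
for n,p,q in[("vf",(179,351),(318,347)),("vb",(298,249),(227,252)),("h arm",(357,85),(130,110)),("h free",(440,35),(83,62)),
 ("f n-",(66,327),(250,432)),("f n+",(160,258),(192,347)),("f f+",(297,384),(383,290)),("f f-",(197,460),(445,365)),
 ("b n-",(187,230),(160,325)),("b n+",(283,165),(112,248)),("b f+",(410,284),(290,203)),("b f-",(320,350),(343,268)),
 ("shaker top",(320,165),(92,275)),("jar top",(483,408),(402,228))]:
    P,e=tri(A(*p),B(*q));print(n,P,e)
E
```

```text
deck scene
[[ 0.3911 -0.1204  0.03  ]
 [ 0.6451 -0.1642  0.03  ]
 [ 0.7071  0.2241  0.03  ]
 [ 0.4575  0.2691  0.03  ]]
deck side
[[ 0.3836 -0.1285  0.03  ]
 [ 0.6368 -0.1689  0.03  ]
 [ 0.4498  0.2544  0.03  ]]
vf [ 0.5282 -0.0718  0.151 ] 0.002455771015334117
vb [0.5466 0.0742 0.15  ] 0.0025186849654885075
h arm [0.527  0.1887 0.2464] 0.0032007546766654833
h free [0.5462 0.2932 0.2381] 0.005485127475620645
f n- [ 0.4321 -0.1066  0.1435] 0.005095142826254033
f n+ [ 0.4527 -0.0031  0.145 ] 0.00540128169096139
f f+ [ 0.6258 -0.0391  0.1431] 0.007431124367722097
f f- [ 0.601  -0.1423  0.1422] 0.002596770194468215
b n- [0.4504 0.0384 0.1408] 0.0040166751121479315
b n+ [0.4757 0.1497 0.1416] 0.002348642959697167
b f+ [0.6439 0.1057 0.1426] 0.0004450221125612658
b f- [0.62   0.0036 0.1411] 0.0024967305541218087
shaker top [0.4788 0.2037 0.0819] 0.014422337345070115
jar top [0.75   0.0633 0.0925] 0.0024857765352337253
```

Checks pass: the handle is 106 mm long at z≈0.242, and the deck and lid sizes fit. Station yaw is about -9.7°. I'll go above the boxes with jaws along station x, then refine with the wrist camera.

```bash
python3 -m handwheel '[[0,0,1,0,0,0],[0.6,-0.8,2,0,0,-1.5],[1.2,-1.7,3,0,0,-3.1],[1.8,-2.6,3.4,0,0,-4.8],[2.4,-3.5,3.4,0,0,-6.5],[3.0,-4.4,3.4,0,0,-8.2],[3.6,-5.3,3.4,0,0,-9.9],[4.2,-6.2,3.4,0,0,-11.6],[4.8,-7.1,3.4,0,0,-13.2],[5.4,-8,3.4,0,0,-13.2],[6,-8.8,3.4,0,0,-13.2],[6,-8.8,3.4,0,0,-13.2],[6,-8.8,3.4,0,0,-13.2],[6,-8.8,3.4,0,0,-13.2]]' 1 40
python3 - <<'E'
from h import *
s=sense();print(s["t"],s["position"],s["tool_rot"].round(3),s["wrist_force"])
c=camera_model("wrist");im=snapshot("wrist");np.savez("w1.npz",**c)
cv2.imwrite("pics/w1.png",cv2.cvtColor(im,cv2.COLOR_RGB2BGR));K,R,t=cam("wrist");print(-R.T@t,R)
for n,a,b in[("mill",(373,97),(208,146))]:print(n,tri(a,b))
E
```

```text
t: 1.85
position: [0.4819, 0.0533, 0.4017]
tool_rot: [[0.986, -0.164, 0.001], [-0.164, -0.986, 0.0], [0.001, -0.0, -1.0]]
wrist_force: [-0.3, 0.4, 0.7]
grip_width: -0.001
1.85 [0.48188369 0.05328227 0.40170653] [[ 0.986 -0.164  0.001]
 [-0.164 -0.986  0.   ]
 [ 0.001 -0.    -1.   ]] [-0.31863982  0.37022709  0.69907527]
[0.49462953 0.1322239  0.54435974] [[ 0.9864988  -0.16376272 -0.00137145]
 [-0.15532378 -0.93825185  0.30912455]
 [-0.05190984 -0.30473798 -0.95102057]]
mill (array([0.45294107, 0.40992886, 0.15951771]), np.float64(0.009242853595603983))
```

View pics/w1.png

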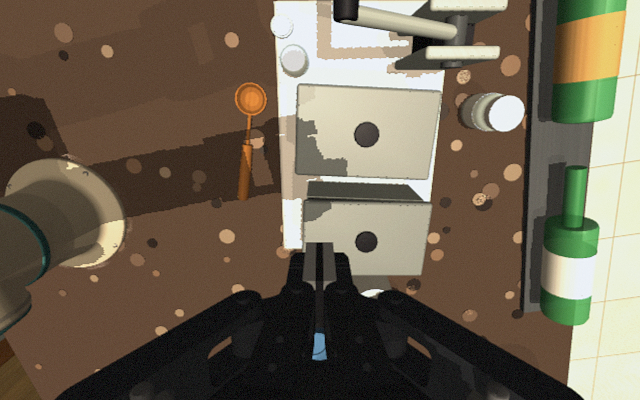

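The wrist view shows the valves at (366,242) and (367,134), the handle's arm end at (345,10) and the shaker at (293,58). All is clear around the lids.

```bash
python3 - <<'E'
from h import *
np.set_printoptions(precision=4,suppress=True)
im=cv2.imread("pics/w1.png").astype(int)
v=[]
for (x,y) in[(366,242),(367,134)]:
    w=im[y-20:y+20,x-20:x+20].max(2);m=(w<75).astype('uint8')
    n,l,st,c=cv2.connectedComponentsWithStats(m);k=l[20,20];p=c[k]+[x-20,y-20]
    P=plane("wrist",p,.147);v.append(P);print(p,st[k],P)
print("yaw",np.degrees(np.arctan2(-(v[1]-v[0])[0],(v[1]-v[0])[1])),np.linalg.norm(v[1]-v[0]))
A=lambda x,y:(x/3.4+250-.35,y/3.4+105-.35)
print(tri((366,242),A(179,351),"wrist","scene"),tri((367,134),A(298,249),"wrist","scene"))
for p in[(304,202),(432,203),(420,275),(298,85),(441,87),(428,180),(295,174)]:print(p,plane("wrist",p,.14))
E
```

```text
[365.8892 241.5256] [  9  10  22  20 352] [ 0.5268 -0.0707  0.147 ]
[366.2749 133.1129] [   0    0   40   40 1408] [0.545  0.0779 0.147 ]
yaw -6.962317609991139 0.14973714781447703
(array([ 0.5269, -0.07  ,  0.1498]), np.float64(0.00043893853213249545)) (array([0.5454, 0.0767, 0.1483]), np.float64(0.0004642622146066721))
(304, 202) [ 0.4511 -0.0014  0.14  ]
(432, 203) [ 0.6233 -0.0314  0.14  ]
(420, 275) [ 0.5998 -0.1415  0.14  ]
(298, 85) [0.4707 0.1479 0.14  ]
(441, 87) [0.6422 0.1171 0.14  ]
(428, 180) [0.6198 0.0021 0.14  ]
(295, 174) [0.4463 0.0392 0.14  ]
```

```bash
python3 -m handwheel '[[-0.06,0.71,-1,0,0,0],[-0.06,0.71,-2,0,0,0],[-0.06,0.71,-3,0,0,0],[-0.06,0.71,-3.8,0,0,0],[-0.06,0.71,-4.4,0,0,0],[-0.06,0.71,-4.7,0,0,0],[-0.06,0.71,-4.7,0,0,0],[-0.06,0.71,-4.7,0,0,0]]'
python3 -m handwheel '[[0,0,-0.06,0,0,0],[0,0,-0.12,0,0,0],[0,0,-0.18,0,0,0],[0,0,-0.24,0,0,0],[0,0,-0.24,0,0,0]]'
python3 -m handwheel '[[0,0,-0.05,0,0,0],[0,0,-0.1,0,0,0],[0,0,-0.1,0,0,0]]'
```

```text
t: 2.9
position: [0.48, 0.0881, 0.168]
tool_rot: [[0.986, -0.165, 0.003], [-0.165, -0.986, 0.0], [0.003, -0.001, -1.0]]
wrist_force: [-0.8, 0.0, 0.2]
grip_width: 0.0
t: 3.52
position: [0.4792, 0.0878, 0.1539]
tool_rot: [[0.986, -0.166, -0.001], [-0.166, -0.986, -0.0], [-0.001, 0.0, -1.0]]
wrist_force: [0.2, -0.5, 0.2]
grip_width: 0.0
t: 3.9
position: [0.4792, 0.0878, 0.149]
tool_rot: [[0.986, -0.166, -0.0], [-0.166, -0.986, -0.0], [-0.0, 0.0, -1.0]]
wrist_force: [-0.4, -0.0, 0.4]
grip_width: 0.001
```

```bash
for i in 1; do python3 -m handwheel '[[0,0,-0.04,0,0,0],[0,0,-0.08,0,0,0],[0,0,-0.08,0,0,0]]' | grep -E 'posi|force'; done
python3 -m handwheel '[[0,0,-0.04,0,0,0],[0,0,-0.08,0,0,0],[0,0,-0.08,0,0,0]]'| grep -E 'posi|force'
python3 -m handwheel '[[0,0,-0.04,0,0,0],[0,0,-0.04,0,0,0]]'| grep -E 'posi|force'
```

```text
position: [0.4794, 0.0878, 0.1457]
wrist_force: [-0.8, -0.4, 3.5]
position: [0.4793, 0.0879, 0.1426]
wrist_force: [-4.4, -0.5, 8.8]
position: [0.4793, 0.088, 0.1406]
wrist_force: [-6.1, -0.2, 8.7]
```

```bash
f(){ grep -E 'posi|force'; }; python3 -m handwheel '[[0,0,-0.04,0,0,0],[0,0,-0.04,0,0,0]]'|f
python3 -m handwheel '[[0,0,-0.04,0,0,0],[0,0,-0.04,0,0,0]]'|f
python3 -m handwheel '[[0,0,-0.03,0,0,0],[0,0,-0.03,0,0,0]]'| f
```

```text
position: [0.4792, 0.088, 0.1385]
wrist_force: [-6.3, 0.1, 10.1]
position: [0.4791, 0.088, 0.1365]
wrist_force: [-6.6, -0.4, 9.9]
position: [0.4791, 0.088, 0.135]
wrist_force: [-6.3, -0.0, 9.4]
```

```bash
f(){ grep -E 'posi|force'; }; python3 -m handwheel '[[0,0,-0.03,0,0,0],[0,0,-0.03,0,0,0]]'|f
python3 -m handwheel '[[0,0,-0.03,0,0,0],[0,0,-0.03,0,0,0]]'|f
python3 -m handwheel '[[0,0,-0.02,0,0,0],[0,0,-0.02,0,0,0]]'| f
```

```text
position: [0.479, 0.088, 0.1335]
wrist_force: [-6.7, 0.0, 9.8]
position: [0.479, 0.088, 0.1319]
wrist_force: [-7.2, 0.0, 9.8]
position: [0.479, 0.088, 0.131]
wrist_force: [-7.1, 0.1, 10.7]
```

```bash
f(){ grep -E 'posi|force'; }; python3 -m handwheel '[[0,0,-0.02,0,0,0],[0,0,-0.02,0,0,0]]'|f
python3 -m handwheel '[[0,0,-0.02,0,0,0],[0,0,-0.02,0,0,0]]'|f
python3 -m handwheel '[[0,0,-0.02,0,0,0],[0,0,-0.02,0,0,0]]'| f
```

```text
position: [0.4791, 0.088, 0.1307]
wrist_force: [-10.8, 0.1, 14.3]
position: [0.4792, 0.0881, 0.1305]
wrist_force: [-11.7, 0.1, 18.9]
position: [0.4793, 0.0881, 0.1302]
wrist_force: [-12.2, 0.0, 23.3]
```

Stopped hard at z=0.130 with 23 N: the near end is home. Next is the far end.

```bash
f(){ grep -E 'posi|force'; }; python3 -m handwheel '[[0,0,0.4,0,0,0],[0,0,0.9,0,0,0],[0.9,-0.15,0.9,0,0,0],[1.8,-0.3,0.9,0,0,0],[2.64,-0.45,0.8,0,0,0],[2.64,-0.45,0.6,0,0,0],[2.64,-0.45,0.6,0,0,0]]'|f
python3 -m handwheel '[[0,0,-0.04,0,0,0],[0,0,-0.08,0,0,0],[0,0,-0.12,0,0,0],[0,0,-0.12,0,0,0]]'|f
python3 -m handwheel '[[0,0,-0.04,0,0,0],[0,0,-0.08,0,0,0],[0,0,-0.08,0,0,0]]'| f
```

```text
position: [0.6104, 0.0654, 0.1551]
wrist_force: [-0.6, 0.4, 0.6]
position: [0.6112, 0.0654, 0.1509]
wrist_force: [-0.3, 0.2, 0.7]
position: [0.6112, 0.0653, 0.1465]
wrist_force: [-0.6, -0.4, 0.1]
```

```bash
f(){ grep -E 'posi|force'; }; python3 -m handwheel '[[0,0,-0.04,0,0,0],[0,0,-0.08,0,0,0],[0,0,-0.08,0,0,0]]'|f
python3 -m handwheel '[[0,0,-0.04,0,0,0],[0,0,-0.04,0,0,0]]'| f
```

```text
position: [0.6114, 0.0653, 0.1427]
wrist_force: [0.5, 0.4, 0.2]
position: [0.6116, 0.0653, 0.1418]
wrist_force: [-1.4, -0.8, 4.9]
```

```bash
f(){ grep -E 'posi|force'; }; python3 -m handwheel '[[0,0,-0.04,0,0,0],[0,0,-0.07,0,0,0],[0,0,-0.07,0,0,0]]'|f
python3 -m handwheel '[[0,0,-0.03,0,0,0],[0,0,-0.06,0,0,0],[0,0,-0.06,0,0,0]]'|f
python3 -m handwheel '[[0,0,-0.03,0,0,0],[0,0,-0.03,0,0,0]]'| f
```

```text
position: [0.6121, 0.0652, 0.1388]
wrist_force: [0.0, -1.1, 6.4]
position: [0.6124, 0.0652, 0.136]
wrist_force: [-0.0, -0.8, 6.9]
position: [0.6125, 0.0651, 0.1346]
wrist_force: [1.8, -0.0, 7.6]
```

```bash
f(){ grep -E 'posi|force'; }; python3 -m handwheel '[[0,0,-0.03,0,0,0],[0,0,-0.03,0,0,0]]'|f
python3 -m handwheel '[[0,0,-0.02,0,0,0],[0,0,-0.02,0,0,0]]'|f
python3 -m handwheel '[[0,0,-0.02,0,0,0],[0,0,-0.02,0,0,0]]'| f
```

```text
position: [0.6127, 0.0651, 0.1332]
wrist_force: [1.8, -1.0, 6.9]
position: [0.6128, 0.065, 0.1323]
wrist_force: [1.5, -0.2, 5.9]
position: [0.6128, 0.0651, 0.1314]
wrist_force: [2.8, -0.9, 6.5]
```

```bash
f(){ grep -E 'posi|force'; }; python3 -m handwheel '[[0,0,-0.02,0,0,0],[0,0,-0.02,0,0,0]]'|f
python3 -m handwheel '[[0,0,-0.02,0,0,0],[0,0,-0.02,0,0,0]]'|f
python3 -m handwheel '[[0,0,-0.02,0,0,0],[0,0,-0.02,0,0,0]]'| f
```

```text
position: [0.6129, 0.0651, 0.1305]
wrist_force: [2.8, -0.6, 7.8]
position: [0.613, 0.065, 0.1295]
wrist_force: [2.5, -1.3, 6.4]
position: [0.6131, 0.065, 0.1291]
wrist_force: [2.0, -1.2, 9.0]
```

```bash
f(){ grep -E 'posi|force'; }; python3 -m handwheel '[[0,0,-0.02,0,0,0],[0,0,-0.02,0,0,0]]'|f
python3 -m handwheel '[[0,0,-0.01,0,0,0],[0,0,-0.01,0,0,0]]'|f
```

```text
position: [0.6131, 0.065, 0.1289]
wrist_force: [-0.8, -1.5, 13.2]
position: [0.6132, 0.0651, 0.1289]
wrist_force: [-2.3, -0.9, 15.8]
```

```bash
f(){ grep -E 'posi|force'; }; python3 -m handwheel '[[0,0,-0.02,0,0,0],[0,0,-0.02,0,0,0]]'|f
python3 -m handwheel '[[0,0,0.4,0,0,0],[0,0,0.9,0,0,0],[-0.12,-0.9,0.9,0,0,0],[-0.25,-1.8,0.9,0,0,0],[-0.35,-2.6,0.9,0,0,0],[-0.4,-2.94,0.8,0,0,0],[-0.4,-2.94,0.64,0,0,0],[-0.4,-2.94,0.64,0,0,0]]'|f
python3 -m handwheel '[[0,0,-0.04,0,0,0],[0,0,-0.08,0,0,0],[0,0,-0.08,0,0,0]]'|f
```

```text
position: [0.6132, 0.0651, 0.1287]
wrist_force: [-3.9, -2.4, 19.0]
position: [0.591, -0.0803, 0.1544]
wrist_force: [0.0, 0.2, 0.0]
position: [0.5914, -0.0813, 0.1517]
wrist_force: [-0.0, -0.2, 0.3]
```

```bash
f(){ grep -E 'posi|force'; }; python3 -m handwheel '[[0,0,-0.04,0,0,0],[0,0,-0.08,0,0,0],[0,0,-0.08,0,0,0]]'|f
python3 -m handwheel '[[0,0,-0.04,0,0,0],[0,0,-0.08,0,0,0],[0,0,-0.08,0,0,0]]'|f
```

```text
position: [0.5913, -0.0817, 0.1475]
wrist_force: [0.9, -0.1, -0.5]
position: [0.5913, -0.0816, 0.1435]
wrist_force: [0.1, -0.1, 0.3]
```

```bash
f(){ grep -E 'posi|force'; }; python3 -m handwheel '[[0,0,-0.03,0,0,0],[0,0,-0.06,0,0,0],[0,0,-0.06,0,0,0]]'|f
python3 -m handwheel '[[0,0,-0.03,0,0,0],[0,0,-0.06,0,0,0],[0,0,-0.06,0,0,0]]'|f
```

```text
position: [0.5916, -0.0817, 0.1424]
wrist_force: [-2.9, 0.7, 6.7]
position: [0.592, -0.0818, 0.1401]
wrist_force: [-3.1, 0.5, 9.2]
```

```bash
f(){ grep -E 'posi|force'; }; python3 -m handwheel '[[0,0,-0.03,0,0,0],[0,0,-0.03,0,0,0]]'|f
python3 -m handwheel '[[0,0,-0.03,0,0,0],[0,0,-0.03,0,0,0]]'|f
```

```text
position: [0.5921, -0.0818, 0.1388]
wrist_force: [-3.0, 0.1, 10.0]
position: [0.5922, -0.0819, 0.1373]
wrist_force: [-2.1, 0.3, 9.1]
```

```bash
f(){ grep -E 'posi|force'; }; python3 -m handwheel '[[0,0,-0.03,0,0,0],[0,0,-0.03,0,0,0]]'|f
python3 -m handwheel '[[0,0,-0.03,0,0,0],[0,0,-0.03,0,0,0]]'|f
```

```text
position: [0.5924, -0.0819, 0.136]
wrist_force: [-0.8, 0.7, 10.3]
position: [0.5925, -0.0819, 0.1356]
wrist_force: [-3.6, 0.8, 15.6]
```

```bash
f(){ grep -E 'posi|force'; }; python3 -m handwheel '[[0,0,-0.02,0,0,0],[0,0,-0.02,0,0,0]]'|f
python3 -m handwheel '[[0,0,-0.02,0,0,0],[0,0,-0.02,0,0,0]]'|f
```

```text
position: [0.5926, -0.0819, 0.1355]
wrist_force: [-5.8, 0.4, 18.7]
position: [0.5927, -0.0819, 0.1352]
wrist_force: [-7.6, 1.0, 23.1]
```

```bash
f(){ grep -E 'posi|force'; }; python3 -m handwheel '[[0,0,0.4,0,0,0],[0,0,0.85,0,0,0],[-0.9,0.15,0.85,0,0,0],[-1.8,0.3,0.85,0,0,0],[-2.64,0.46,0.75,0,0,0],[-2.64,0.46,0.56,0,0,0],[-2.64,0.46,0.56,0,0,0]]'|f
python3 -m handwheel '[[0,0,-0.04,0,0,0],[0,0,-0.08,0,0,0],[0,0,-0.08,0,0,0]]'|f
```

```text
position: [0.4595, -0.0587, 0.1575]
wrist_force: [0.6, 0.2, 0.4]
position: [0.4596, -0.0587, 0.1536]
wrist_force: [0.1, 0.3, 0.3]
```

```bash
f(){ grep -E 'posi|force'; }; python3 -m handwheel '[[0,0,-0.04,0,0,0],[0,0,-0.08,0,0,0],[0,0,-0.08,0,0,0]]'|f
python3 -m handwheel '[[0,0,-0.04,0,0,0],[0,0,-0.08,0,0,0],[0,0,-0.08,0,0,0]]'|f
```

```text
position: [0.4595, -0.0587, 0.15]
wrist_force: [-1.2, 0.0, 1.0]
position: [0.4591, -0.0586, 0.1467]
wrist_force: [-5.1, 0.2, 6.9]
```

```bash
f(){ grep -E 'posi|force'; }; python3 -m handwheel '[[0,0,-0.04,0,0,0],[0,0,-0.08,0,0,0],[0,0,-0.08,0,0,0]]'|f
python3 -m handwheel '[[0,0,-0.04,0,0,0],[0,0,-0.08,0,0,0],[0,0,-0.08,0,0,0]]'|f
```

```text
position: [0.4591, -0.0586, 0.1426]
wrist_force: [-4.6, 0.9, 6.2]
position: [0.4591, -0.0586, 0.1386]
wrist_force: [-4.3, 0.7, 6.6]
```

```bash
f(){ grep -E 'posi|force'; }; python3 -m handwheel '[[0,0,-0.03,0,0,0],[0,0,-0.03,0,0,0]]'|f
python3 -m handwheel '[[0,0,-0.03,0,0,0],[0,0,-0.03,0,0,0]]'|f
```

```text
position: [0.4589, -0.0586, 0.1371]
wrist_force: [-6.5, 0.9, 8.4]
position: [0.4589, -0.0585, 0.1356]
wrist_force: [-5.7, 0.9, 7.3]
```

```bash
f(){ grep -E 'posi|force'; }; python3 -m handwheel '[[0,0,-0.02,0,0,0],[0,0,-0.02,0,0,0]]'|f
python3 -m handwheel '[[0,0,-0.01,0,0,0],[0,0,-0.01,0,0,0]]'|f
```

```text
position: [0.4589, -0.0585, 0.1346]
wrist_force: [-6.1, 0.6, 7.4]
position: [0.4589, -0.0585, 0.1342]
wrist_force: [-6.2, 1.1, 8.6]
```

```bash
f(){ grep -E 'posi|force'; }; python3 -m handwheel '[[0,0,-0.02,0,0,0],[0,0,-0.02,0,0,0]]'|f
python3 -m handwheel '[[0,0,-0.02,0,0,0],[0,0,-0.02,0,0,0]]'|f
```

```text
position: [0.459, -0.0586, 0.1334]
wrist_force: [-6.7, 0.8, 10.1]
position: [0.459, -0.0586, 0.1332]
wrist_force: [-9.4, 2.5, 15.9]
```

```bash
f(){ grep -E 'posi|force|t:'; }; python3 -m handwheel '[[0,0,-0.02,0,0,0],[0,0,-0.02,0,0,0]]'|f

```

```text
t: 21.65
position: [0.4591, -0.0586, 0.133]
tool_rot: [[0.986, -0.165, 0.0], [-0.165, -0.986, -0.0], [0.0, 0.0, -1.0]]
wrist_force: [-12.3, 2.9, 19.1]
```

All four ends stopped hard at 19–23 N. I'll quickly re-feel the two ends pressed first, since their partner was still up then.

```bash
f(){ grep -E 'posi|force'; }; python3 -m handwheel '[[0,0,0.4,0,0,0],[0.7,-0.12,0.7,0,0,0],[1.7,-0.3,0.7,0,0,0],[2.66,-0.46,0.6,0,0,0],[2.66,-0.46,0.3,0,0,0],[2.66,-0.46,0.18,0,0,0],[2.66,-0.46,0.12,0,0,0],[2.66,-0.46,0.08,0,0,0],[2.66,-0.46,0.08,0,0,0]]'|f
python3 -m handwheel '[[0,0,-0.03,0,0,0],[0,0,-0.05,0,0,0],[0,0,-0.05,0,0,0]]'|f
```

```text
position: [0.5923, -0.0816, 0.1351]
wrist_force: [0.0, -0.3, -0.1]
position: [0.5926, -0.0817, 0.1333]
wrist_force: [-3.7, 0.9, 5.5]
```

```bash
f(){ grep -E 'posi|force'; }; python3 -m handwheel '[[0,0,-0.03,0,0,0],[0,0,-0.05,0,0,0],[0,0,-0.05,0,0,0]]'|f
```

```text
position: [0.5928, -0.0817, 0.1331]
wrist_force: [-9.2, 0.7, 16.6]
```

```bash
f(){ grep -E 'posi|force'; }; python3 -m handwheel '[[0,0,0.4,0,0,0],[-0.4,0.6,0.8,0,0,0],[-1.0,1.5,0.8,0,0,0],[-1.6,2.4,0.8,0,0,0],[-2.1,3.2,0.8,0,0,0],[-2.28,3.4,0.5,0,0,0],[-2.28,3.4,0.25,0,0,0],[-2.28,3.4,0.12,0,0,0],[-2.28,3.4,0.06,0,0,0],[-2.28,3.4,0.06,0,0,0]]'|f
python3 -m handwheel '[[0,0,-0.03,0,0,0],[0,0,-0.06,0,0,0],[0,0,-0.06,0,0,0]]'|f
```

```text
position: [0.4787, 0.0878, 0.1323]
wrist_force: [0.4, 0.9, -0.2]
position: [0.4783, 0.0883, 0.1293]
wrist_force: [-0.1, -0.5, 0.5]
```

```bash
f(){ grep -E 'posi|force'; }; python3 -m handwheel '[[0,0,-0.02,0,0,0],[0,0,-0.04,0,0,0],[0,0,-0.04,0,0,0]]'|f
```

```text
position: [0.4786, 0.0884, 0.1289]
wrist_force: [-4.3, -0.7, 9.4]
```

```bash
f(){ grep -E 'posi|force|t:'; }; python3 -m handwheel '[[0,0,-0.03,0,0,0],[0,0,-0.03,0,0,0]]'|f
python3 -m handwheel '[[0,0,0.5,0,0,0],[0,0,1.6,0,0,0],[0,0,2.7,0,0,0],[0,0,3.8,0,0,0],[0,0,4.6,0,0,0],[0.4,1,4.6,0,0,0],[0.8,2,4.6,0,0,0],[1.22,3.37,4.6,0,0,0],[1.22,3.37,4.6,0,0,0],[1.22,3.37,4.6,0,0,0]]' -1 40|f
python3 - <<'E'
from h import *
im=snapshot("wrist");cv2.imwrite("pics/w2.png",cv2.cvtColor(im,cv2.COLOR_RGB2BGR))
E
```

```text
t: 25.78
position: [0.4787, 0.0884, 0.1288]
tool_rot: [[0.986, -0.165, 0.002], [-0.165, -0.986, 0.0], [0.002, -0.0, -1.0]]
wrist_force: [-9.0, -0.9, 17.6]
t: 27.02
position: [0.5394, 0.257, 0.3554]
tool_rot: [[0.986, -0.165, -0.001], [-0.165, -0.986, -0.001], [-0.001, 0.001, -1.0]]
wrist_force: [-0.6, 0.2, 0.3]
```

View pics/w2.png

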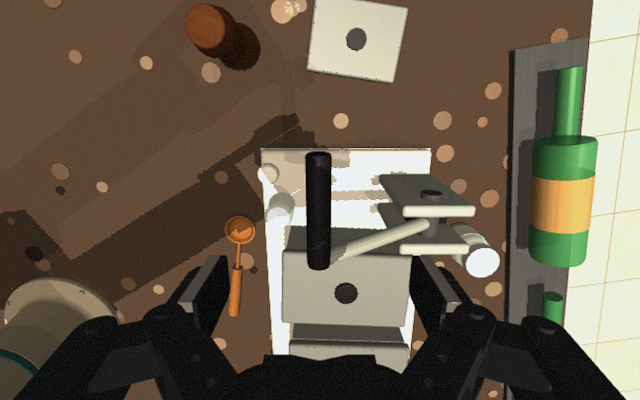

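The handle runs from its free end at (319,153) to the arm end at (318,268), parallel to station y and between the open fingers. The shaker is at (280,208), clear of the grip.

```bash
python3 - <<'E'
from h import *
np.set_printoptions(precision=4,suppress=True)
f=plane("wrist",(319,153),.245);a=plane("wrist",(318,268),.246);c=plane("wrist",(318.7,193),.25)
print(f,a,np.linalg.norm(f-a),c)
u=(f-a)/np.linalg.norm(f-a);g=f-.037*u;print("grip",g,"yaw",np.degrees(np.arctan2(-u[0],u[1])))
x=np.array([u[1],-u[0]]);
for q in[0,.2,.4,.6,.7,.8,.87,.9]:
    th=np.radians(35)-q;r=.160;h=g[:2]+x*r*np.cos(np.radians(35))
    p=h-x*r*np.cos(th);print(q,p-g[:2],r*np.sin(th)-r*np.sin(np.radians(35)), .15+r*np.sin(th))
E
```

```text
[0.5444 0.2908 0.245 ] [0.5259 0.1866 0.246 ] 0.10583314970764629 [0.5387 0.2588 0.25  ]
grip [0.5379 0.2544 0.2453] yaw -10.039398301850696
0 [0. 0.] 0.0 0.24177222981616736
0.2 [-0.0154  0.0027] -0.027867796752704316 0.21390443306346305
0.4 [-0.025   0.0044] -0.05828326158954887 0.18348896822661848
0.6 [-0.0285  0.005 ] -0.0900338259090383 0.15173840390712906
0.7 [-0.0279  0.0049] -0.10601491450645611 0.13575731530971125
0.8 [-0.0257  0.0045] -0.12185369490645422 0.11991853490971315
0.87 [-0.0232  0.0041] -0.1327713175350802 0.10900091228108716
0.9 [-0.022   0.0039] -0.13739191125088046 0.1043803185652869
```

```bash
python3 -m handwheel '[[-0.03,-0.04,-0.8,0,0,0],[-0.03,-0.04,-1.6,0,0,0],[-0.03,-0.04,-2.3,0,0,0],[-0.03,-0.04,-2.65,0,0,0],[-0.03,-0.04,-2.65,0,0,0],[-0.03,-0.04,-2.65,0,0,0]]'
python3 -m handwheel '[[0,0,0,0,0,0],[0,0,0,0,0,0],[0,0,0,0,0,0],[0,0,0,0,0,0],[0,0,0,0,0,0],[0,0,0,0,0,0]]' 1 40
python3 -m handwheel '[[0,0,0,0,0,0],[0,0,0,0,0,0]]' 1 40
```

```text
t: 27.82
position: [0.5385, 0.2547, 0.2256]
tool_rot: [[0.986, -0.166, 0.003], [-0.166, -0.986, 0.001], [0.003, -0.002, -1.0]]
wrist_force: [-0.6, 0.2, 0.2]
grip_width: 0.996
t: 28.58
position: [0.5381, 0.2548, 0.2236]
tool_rot: [[0.986, -0.166, 0.001], [-0.166, -0.986, 0.0], [0.001, -0.0, -1.0]]
wrist_force: [1.7, 0.5, 1.4]
grip_width: 0.243
t: 28.82
position: [0.5381, 0.2549, 0.2236]
tool_rot: [[0.986, -0.166, 0.001], [-0.166, -0.986, 0.0], [0.001, -0.0, -1.0]]
wrist_force: [3.0, 0.6, 2.2]
grip_width: 0.244
```

```bash
python3 -m handwheel '[[-0.09,0.02,-0.13,0,0,0],[-0.17,0.03,-0.27,0,0,0],[-0.24,0.04,-0.41,0,0,0],[-0.31,0.05,-0.56,0,0,0],[-0.37,0.06,-0.71,0,0,0],[-0.42,0.07,-0.86,0,0,0],[-0.46,0.08,-1.01,0,0,0],[-0.5,0.09,-1.17,0,0,0],[-0.5,0.09,-1.17,0,0,0]]'
```

```text
t: 29.95
position: [0.5141, 0.2588, 0.1663]
tool_rot: [[0.986, -0.166, 0.005], [-0.166, -0.986, -0.0], [0.005, -0.001, -1.0]]
wrist_force: [5.0, -4.2, 9.4]
grip_width: 0.249
```

```bash
python3 -m handwheel '[[-0.03,0,-0.16,0,0,0],[-0.05,0.01,-0.31,0,0,0],[-0.06,0.01,-0.47,0,0,0],[-0.07,0.01,-0.63,0,0,0],[-0.07,0.01,-0.79,0,0,0],[-0.06,0.01,-0.95,0,0,0],[-0.04,0.01,-1.11,0,0,0],[-0.01,0,-1.27,0,0,0],[0.02,0,-1.4,0,0,0],[0.03,-0.01,-1.45,0,0,0],[0.03,-0.01,-1.45,0,0,0]]'
python3 -m handwheel '[[0.01,0,-0.04,0,0,0],[0.01,0,-0.04,0,0,0]]'
```

```text
t: 31.32
position: [0.5126, 0.2591, 0.0929]
tool_rot: [[0.986, -0.165, -0.003], [-0.165, -0.986, -0.0], [-0.003, 0.001, -1.0]]
wrist_force: [-10.3, -2.9, 10.1]
grip_width: 0.242
t: 31.58
position: [0.5129, 0.2591, 0.0907]
tool_rot: [[0.986, -0.165, -0.004], [-0.165, -0.986, -0.001], [-0.004, 0.001, -1.0]]
wrist_force: [-10.8, -1.8, 11.3]
grip_width: 0.244
```

```bash
f(){ grep -E 'posi|force'; };python3 -m handwheel '[[0,0,-0.04,0,0,0],[0,0,-0.04,0,0,0]]'|f
python3 -m handwheel '[[0,0,-0.04,0,0,0],[0,0,-0.04,0,0,0]]'|f
```

```text
position: [0.5133, 0.259, 0.0891]
wrist_force: [-9.9, -2.3, 11.7]
position: [0.5136, 0.2589, 0.0872]
wrist_force: [-7.4, -1.5, 9.3]
```

```bash
f(){ grep -E 'posi|force'; };python3 -m handwheel '[[0.01,0,-0.04,0,0,0],[0.01,0,-0.04,0,0,0]]'|f
python3 -m handwheel '[[0.01,0,-0.04,0,0,0],[0.01,0,-0.04,0,0,0]]'|f
```

```text
position: [0.5141, 0.2589, 0.0852]
wrist_force: [-8.9, -2.1, 11.3]
position: [0.5146, 0.2588, 0.0831]
wrist_force: [-7.8, -2.9, 10.6]
```

```bash
python3 - <<'E'
from h import *
im=cv2.cvtColor(snapshot("side"),cv2.COLOR_RGB2BGR)[90:230,190:370];i2=cv2.cvtColor(snapshot("wrist"),cv2.COLOR_RGB2BGR)
a=cv2.resize(im,None,fx=3,fy=3,interpolation=cv2.INTER_CUBIC);b=cv2.resize(i2[100:320,200:500],None,fx=.86,fy=.86)
o=np.zeros((420,800,3),'uint8');o[:,:540]=a;o[:b.shape[0],540:540+b.shape[1]]=b;cv2.imwrite("pics/l.png",o)
E
```

```text
(no output)
```

View pics/l.png

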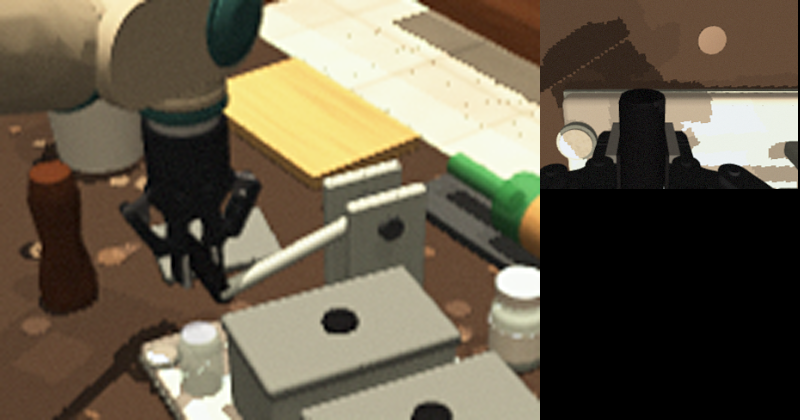

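The side crop shows the arm end of the handle at about (226,292), and the pads still hold the bar. I'll intersect that ray with the arm end's swing plane to get the lever angle.

```bash
python3 - <<'E'
from h import *
u=np.array([.174,.985,0]);a=np.array([.5259,.1866,.246]);x=np.array([.985,-.174,0])
for p in[(269.5,142.6),(226/3+190-.33,292/3+90-.33),(219/3+190-.33,290/3+90-.33)]:
    o,d=ray("side",p);P=o+d*((a-o)@u)/(d@u);
    hx=.131-(P-a)@x*1;print(P,np.degrees(np.arctan2(P[2]-.15,hx)))
E
```

```text
[0.52678358 0.18644392 0.24614506] 36.464201214133766
[0.50598217 0.19011848 0.11338988] -13.608384105422441
[0.49960325 0.19124531 0.11781369] -11.534786698361195
```

```bash
f(){ grep -E 'posi|force|grip'; };python3 -m handwheel '[[0,0,0,0,0,0],[0,0,0,0,0,0],[0,0,-0.04,0,0,0],[0,0,-0.04,0,0,0]]' 1 100|f
python3 -m handwheel '[[0,0,-0.04,0,0,0],[0,0,-0.04,0,0,0]]'|f
```

```text
position: [0.5149, 0.2587, 0.0819]
wrist_force: [-9.2, -4.3, 14.3]
grip_width: 0.23
position: [0.515, 0.2588, 0.0816]
wrist_force: [-14.2, -6.3, 23.6]
grip_width: 0.232
```

Force now climbs steeply with no motion: the lever is at its bottom stop. The bar had slipped about 8 mm in the pads at the lighter grip. Next I ease it up at about 0.2 rad/s.

```bash
python3 -m handwheel '[[-0.02,0,0.05,0,0,0],[-0.04,0,0.13,0,0,0],[-0.06,0.01,0.2,0,0,0],[-0.08,0.01,0.28,0,0,0],[-0.1,0.01,0.36,0,0,0],[-0.11,0.01,0.44,0,0,0],[-0.12,0.02,0.52,0,0,0],[-0.13,0.02,0.6,0,0,0],[-0.14,0.02,0.68,0,0,0],[-0.14,0.02,0.76,0,0,0],[-0.14,0.02,0.84,0,0,0],[-0.14,0.02,0.92,0,0,0],[-0.13,0.02,1.0,0,0,0],[-0.12,0.02,1.08,0,0,0],[-0.11,0.02,1.16,0,0,0],[-0.1,0.02,1.24,0,0,0],[-0.09,0.01,1.32,0,0,0],[-0.07,0.01,1.4,0,0,0],[-0.06,0.01,1.48,0,0,0],[-0.05,0.01,1.54,0,0,0]]'
```

```text
t: 35.92
position: [0.5133, 0.2585, 0.1558]
tool_rot: [[0.986, -0.167, -0.0], [-0.167, -0.986, -0.001], [0.0, 0.001, -1.0]]
wrist_force: [2.8, -4.7, 2.6]
grip_width: 0.231
```

```bash
python3 -m handwheel '[[0.02,0,0.08,0,0,0],[0.04,-0.01,0.16,0,0,0],[0.06,-0.01,0.24,0,0,0],[0.08,-0.02,0.31,0,0,0],[0.11,-0.02,0.39,0,0,0],[0.14,-0.03,0.47,0,0,0],[0.17,-0.03,0.55,0,0,0],[0.2,-0.04,0.62,0,0,0],[0.23,-0.04,0.69,0,0,0],[0.27,-0.05,0.77,0,0,0],[0.3,-0.05,0.84,0,0,0],[0.34,-0.06,0.91,0,0,0],[0.38,-0.07,0.98,0,0,0],[0.42,-0.08,1.05,0,0,0],[0.46,-0.08,1.11,0,0,0],[0.48,-0.09,1.15,0,0,0],[0.48,-0.09,1.15,0,0,0]]'
```

```text
t: 38.05
position: [0.5372, 0.2548, 0.2151]
tool_rot: [[0.986, -0.166, 0.001], [-0.166, -0.986, 0.0], [0.001, -0.0, -1.0]]
wrist_force: [-3.5, -17.8, 5.3]
grip_width: 0.235
```

```bash
f(){ grep -E 'posi|force|grip'; };python3 -m handwheel '[[0.01,-0.02,0.02,0,0,0],[0.02,-0.04,0.04,0,0,0],[0.02,-0.05,0.04,0,0,0]]'|f
python3 -m handwheel '[[0.01,-0.01,0.02,0,0,0],[0.02,-0.02,0.04,0,0,0],[0.02,-0.02,0.04,0,0,0]]'|f
```

```text
position: [0.5381, 0.2546, 0.2167]
wrist_force: [-6.0, 29.6, 9.1]
grip_width: 0.231
position: [0.5382, 0.2545, 0.2169]
wrist_force: [0.3, 3.0, -4.0]
grip_width: 0.234
```

```bash
f(){ grep -E 'posi|force|grip|t:'; };python3 -m handwheel '[[0,0,0.03,0,0,0],[0,0,0.03,0,0,0]]'|f
python3 -m handwheel '[[0,0,0,0,0,0],[0,0,0,0,0,0],[0,0,0,0,0,0],[0,0,0,0,0,0],[0,0,0,0,0,0],[0,0,0,0,0,0]]' -1 40|f
python3 -m handwheel '[[0,0,0.3,0,0,0],[0,0,0.8,0,0,0],[0,0,1.6,0,0,0],[0,0,2.4,0,0,0],[0,0,3,0,0,0],[0,0,3,0,0,0],[0,0,3,0,0,0]]'|f
python3 - <<'E'
from h import *
im=cv2.cvtColor(snapshot("side"),cv2.COLOR_RGB2BGR)[90:310,190:420];i2=cv2.cvtColor(snapshot("wrist"),cv2.COLOR_RGB2BGR)
a=cv2.resize(im,None,fx=1.8,fy=1.8,interpolation=cv2.INTER_CUBIC);b=i2[0:396,150:530]
o=np.zeros((396,800,3),'uint8');o[:,:414]=a;o[:,420:]=b;cv2.imwrite("pics/end.png",o)
E
```

```text
t: 39.05
position: [0.5382, 0.2545, 0.217]
tool_rot: [[0.987, -0.163, -0.003], [-0.163, -0.987, 0.005], [-0.003, -0.004, -1.0]]
wrist_force: [-5.8, 31.3, -2.9]
grip_width: 0.232
t: 39.8
position: [0.5394, 0.2513, 0.2184]
tool_rot: [[0.986, -0.166, 0.0], [-0.166, -0.986, -0.0], [0.0, 0.0, -1.0]]
wrist_force: [0.2, -0.9, -1.3]
grip_width: 0.999
t: 40.67
position: [0.5393, 0.2513, 0.3676]
tool_rot: [[0.986, -0.166, -0.001], [-0.166, -0.986, -0.0], [-0.001, 0.001, -1.0]]
wrist_force: [-0.1, -0.5, 0.1]
grip_width: 0.997
```

View pics/end.png

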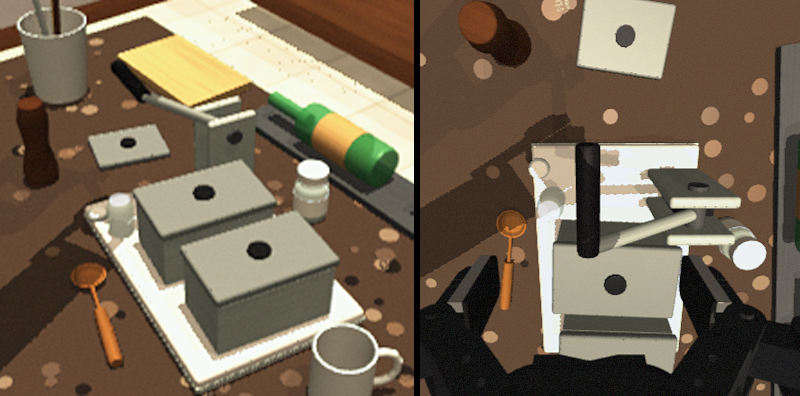

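The lids sit level and flush. The handle is back at its original pixels (arm end about (272,144) in the side view), the bystanders have not moved and the gripper is clear.

```bash
python3 -c "
from workcell import *
print(close_job())"
```

```text
the job is handed in; nothing more can be done
None
```

I sealed both boxes, worked the pump lever through its full stroke, and handed the job in at about 41 s, under the 67 s limit. No verdict was reported.

- **Lids:** I pressed all four ends to a hard stop at 19–23 N, with 23.6 N the highest force I read anywhere in the job's pressing. I re-felt the two ends that were pressed first, and both were rigid at the same height as their partners: about 0.129 m on the box next to the pump and 0.133 m on the other.
- **Lever down:** I pinched the handle and pulled it down. At a 40 N grip the bar slipped about 8 mm in the pads, so I could not feel the bottom. I raised the grip to 100 N, and the force then rose to 23.6 N with almost no movement, which I took as the bottom stop. A camera estimate of the swing, about 50°, agreed.
- **Lever up:** I eased it up at about 0.2 rad/s, felt the rest stop, and only then opened the fingers. Sideways force on the wrist reached about 31 N near the top, well under the 120 N limit. It went away when I opened the fingers.
- **Last pictures:** The lids look flush, the lever is at rest within a few pixels of where it started, and the items in view look unmoved. The bowl was outside the last pictures, but the arm never went near it. The gripper is clear and touching nothing.

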